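Set a carton against the flip stop of a labelling lane

TASK

Make the labelling lane ready: flip the red stop flag all the way down across the lane, then slide the green carton along the lane against it, pressing for a moment until the brass spring pin in the flag is fully pushed in, and leave the carton resting there. Go easy on the flag and press the carton home slowly and gently, about as hard as a doorbell button, since it is thin card; keep the carton in its lane and do not disturb the other things on the table.

Things in the scene. Friction and masses are not known exactly. Their poses are not given: they have to be found in the camera images.
- lane: Fixed aluminium lane, 320 mm long (x), 60 wide (y), open at both ends. Origin: centre of its underside, on the table; +x: the way the carton must travel, to the stop; +y: the stop block's side; z up. Lane floor 6 mm above the table; fences along it with inner faces at y = -19 and +19 mm, 6 mm thick, tops 16 mm above the table. It is fixed to the table.
- stop_mid (a point): Point of the lane at x = +103 mm, y = 0, 26 mm above the table: the middle of the range where the stop may be. The fixed grey stop block (50 mm long in x, y = 40 to 72 mm, 64 mm high) is clamped to the lane with its middle up to 13 mm either way along x from this point; the true place is not reported and must be felt or seen.
- hinge_mid (a point): Point on the flag's hinge line, which runs along the lane's x at y = +50 mm, 56 mm above the table, at x = +103 mm. The raised flag stands up from it as an arm 36 mm wide in x, 86 mm long, 7 mm thick, with its paddle towards -y. Push the arm from behind (its +y side), towards -y and then down. Clear table for 60 mm or more behind the block at this height.
- stop_flag (a joint): Red flag on the stop block; rad, 0 = fully down across the lane (its end of travel), grows as lifted to at most 1.95; starts raised, near upright. Down, the arm is level from the hinge to y = -36 mm, top 63 mm above the table. Stiff hinge (0.09 N m, about 1.5 N at the arm's end): it stays at any angle where it is left, so push it all the way down, with under 25 N.
- stop_pin (a joint): Brass spring pin, 7 mm thick, in an 18 mm steel collar on the flag's paddle (14 mm thick in x, y = -16 to 16 mm), 26 mm above the table when down. The collar's face, the stop, lies 13 mm in -x from the block's middle. m, 0 = pin fully out, 6 mm towards -x; 0.006 = flush, the carton bears on the collar. Weak spring (0.3 N): friction of a carton left there holds it in.
- carton: Loose green carton with a white end, 62 mm long (its x), 34 wide, 34 high, about 150 g, standing in the lane, x along the lane's x. Origin: centre of its underside. Thin card: over 25 N against the flag crushes it; once it bears on the collar the contact is hard and the force rises within a millimetre, so creep (about 10 mm/s).
- vial_1: Bystander: small standing glass vial, 22 mm in diameter, 41 mm high; origin in the centre of its underside.
- vial_4: Bystander: standing glass vial, 27 mm in diameter, 51 mm high; origin in the centre of its underside.
- tally_counter: Bystander: small hand counter lying on the table, 62x47x21 mm; origin in the centre of its underside.
Mind the look-alikes: they are no part of the job. What is shaped like the part that bears stop_flag but purple is not meant.

How it is judged:
On the way, in this order (a step that is already met when the one before it is completed fails the run):
1. the stop flag is fully down (value of joint stop_flag below 0.05 rad), for 0.2 s.
2. the carton is pressed home against the flag with more than 2.5 N (contact force between carton and stop_flag above 2.5 N and value of joint stop_pin above 0.0048 m and value of joint stop_flag below 0.06 rad), for 0.2 s.
At the end, for the whole second after the job is handed in: The flag is down (within 0.06 rad), the carton stands flat and still between the fences with its end against the flag, and holds the spring pin in, to within 1.5 mm of flush (value of joint stop_flag below 0.06 rad and value of joint stop_pin above 0.0045 m and x of carton in the frame of lane above 0.03 m and y of carton in the frame of lane between -0.004 and 0.004 m and angle between the x axis of carton and the x axis of lane, either way round below 0.12 rad and angle between carton's own z axis and vertical below 0.06 rad and linear speed of carton below 0.01 m/s); the robot touches nothing.
It fails at once if the carton is pressed against the flag with more than 25 N (contact force between carton and stop_flag above 25 N).
It fails at once if the robot pushes the flag with more than 25 N (contact force between the arm and stop_flag above 25 N).
It fails at once if the carton is lifted out of the lane (z of carton in the frame of lane above 0.03 m).
It fails at once if a bystander is moved by more than 20 mm (distance of any of vial_1, vial_4, tally_counter from where it was at the start of the episode above 0.02 m).
It also fails if it takes over 56 s, if anything falls off the work surface, if the arm or the gripper's body presses on something with over 40 N, if the wrist force passes 120 N, or if a joint passes its speed limit or range.

ROBOT

A 6-joint arm with a two-finger parallel gripper is mounted at the origin on a cart in front of the work surface, level with it; the furniture and walls round the work are solid. World frame = base frame: x ahead of the robot, y to its left, z up, the work surface at z = 0. Lengths are in m, angles in rad, forces in N, time in s.
With the tool pointing down it reaches from about 0.275 to 0.825 m from the base axis. Payload 4.9 kg.
Tool frame: the origin (TCP) lies midway between the tips of the shut fingers; the grasp point (between the pads) lies 19 mm behind it (grip_point_offset is the distance from the TCP to the grasp point, in m); z points along the fingers, y is the line along which they close (so a half turn about z gives the same grasp; the last joint's range is limited). The gripper opens to 85 mm and grips with 20 to 120 N. Pads are 22 mm wide; open, the fingers measure 114 mm over their backs; the gripper's body (76 mm by 85 mm) begins 54 mm behind the grasp point. The pads swing forward as they close: fully open they stand 13 mm farther back than shut.
Start: joints at [1.169, 0.326, -0.193, 1.052, 0, 1.437], TCP at [0.146, 0.53, 0.231] pointing down, gripper open.
Joint ranges: [-2.65, 2.65], [-0.97, 1.79], [-1.3, 1.35], [-1.93, 2.1], [-1.47, 1.37], [-3.14, 3.14]. Speed limits (rad/s): [2.57, 2.57, 3.14, 3.14, 3.14, 3.14].

INTERFACE

Orientations are given as a rotation vector (axis times angle).
In Python, from cell import * gives the robot as it stands. Calls block until the motion is done:
- movep(position, orientation): joint-space move of the TCP to a pose.
- move_l(position, velocity=0.15, rot=None, until_force=None): straight line of the TCP; rot=None keeps the orientation; velocity is the mean speed in m/s. With until_force (N) it stops when the force on the tool has changed by that much, and returns True; else False.
- set_joints(angles): joint-space move.
- let_go() and grab(newtons=None): open the fingers fully, or close them until they stop; newtons is the grip in N (None keeps the last).
- sleep(seconds).
- ik(position, orientation): joint angles nearest the present ones, or None.
- get_state(): the state.
- grab_frame(name): name is "side" or "top"; returns a dict with "img" (400x640x3 uint8, red, green, blue), "fx", "fy", "cx", "cy" (pixels), "cam_to_world" (4x4, takes a point from camera to world coordinates). Camera axes: x right, y down, z forward; pixel columns grow to the right and rows downward; lengths in m; the calibration is good to about 2 mm. A picture is of the moment at which its call begins. There is no depth.
A pose or a line that the arm cannot do raises MotionError and nothing moves.
- sign_off(): hands the job in; it is judged then, once.
Trained networks look in the newest picture that a camera, given by its name, has taken for a name from the list of things; names that differ only in an ending like _2 or _b are one class to them, and where a whole thing is asked for, a point or a joint stands for the part that bears it (a point fixed in the world has none). Each returns a list of dicts, best first, with "score" (0 to 1); they miss things now and then, are a little off and sometimes report something else, mostly with a low value. They report only what shows in the picture. A call takes as long as a camera call. They do not tell look-alikes from the thing itself.
- spot_in(camera, name): "centre" ([column, row] in pixels, amid what is visible of it).
- silhouettes(camera, name): "mask" (400x640 bool, what is visible of it) and "centre" ([column, row] in pixels, amid what is visible of it).
- tip_of(camera, name): "centre" ([column, row] in pixels: a listed point, or the origin of a listed thing).
The state is a dict: "clock": time; "q": joint angles; "joint_velocities": joint speeds; "tau": joint torques, N m; "position": TCP position; "eef_rot": TCP orientation; "contact_force": force on the tool from outside, world axes, zero at the start; "wrist_torque": the same for the moment, N m; "finger_gap": opening from 0.0 (shut) to 1.0 (fully open); "grasp_force": force on a finger pad.
Only numpy, scipy, OpenCV 4.12 (cv2) and the standard library are available. Lean on these libraries where they do the work, as an engineer would, in place of code of your own. Each camera call takes 0.05 s, during which the arm holds its last target. There are 200 camera calls.

## Working session

There is one attempt and no reset: what is moved stays moved. The work goes in short steps, each a Python script; the robot and the scene stay as the last script left them, time stands still between calls to the robot, and variables do not carry over. Pictures are saved under pics/ and viewed, at most 10 in all, crops included, and the job is handed in when it is done.

```bash
mkdir -p pics; ls
cat > h.py <<'E'
from cell import *
import numpy as np, cv2
def ray(f,px):
    d=np.array([(px[0]-f["cx"])/f["fx"],(px[1]-f["cy"])/f["fy"],1.]); M=np.array(f["cam_to_world"])
    return M[:3,3],M[:3,:3]@d
def onz(f,px,z):
    o,d=ray(f,px); return o+d*(z-o[2])/d[2]
def proj(f,p):
    M=np.array(f["cam_to_world"]); c=M[:3,:3].T@(np.array(p)-M[:3,3])
    return np.array([f["fx"]*c[0]/c[2]+f["cx"],f["fy"]*c[1]/c[2]+f["cy"]])
E
python3 - <<'E'
from h import *
np.set_printoptions(precision=4,suppress=True)
for c in ["top","side"]:
    f=grab_frame(c); cv2.imwrite(f"pics/{c}0.png",f["img"][:,:,::-1])
    print(c,f["fx"],np.array(f["cam_to_world"])[:3])
    for n in ["lane","stop_mid","hinge_mid","stop_flag","stop_pin","carton","vial_1","vial_4","tally_counter"]:
        for k,fn in (("spot",spot_in),("tip",tip_of)):
            try: r=fn(c,n)
            except Exception as e: print(n,k,e); continue
            print(n,k,[(np.round(x["centre"],1).tolist(),round(x["score"],2)) for x in r])
print(get_state()["clock"])
E
```

```text
pics
top 474.58041954340945 [[ 0.0009 -0.9929  0.1185  0.4255]
 [-1.     -0.      0.0071 -0.0267]
 [-0.007  -0.1185 -0.9929  0.9741]]
lane spot [([305.2, 215.4], 0.72)]
lane tip [([302.4, 218.6], 0.66)]
stop_mid spot [([309.4, 215.9], 0.76)]
stop_mid tip [([352.5, 230.7], 0.71)]
hinge_mid spot [([308.3, 216.7], 0.68)]
hinge_mid tip [([359.0, 204.2], 0.85)]
stop_flag spot [([358.4, 209.7], 0.91), ([429.1, 289.6], 0.64)]
stop_flag tip it knows: carton, hinge_mid, lane, stop_mid, tally_counter, vial
stop_pin spot []
stop_pin tip it knows: carton, hinge_mid, lane, stop_mid, tally_counter, vial
carton spot [([256.6, 201.0], 0.58)]
carton tip [([256.3, 203.8], 0.88)]
vial_1 spot [([337.8, 290.6], 0.43)]
vial_1 tip [([285.0, 149.6], 0.7), ([339.2, 289.3], 0.52)]
vial_4 spot [([337.8, 290.6], 0.43)]
vial_4 tip [([285.0, 149.6], 0.7), ([339.2, 289.3], 0.52)]
tally_counter spot [([360.8, 122.1], 0.96), ([357.6, 205.5], 0.16)]
tally_counter tip [([357.6, 126.6], 0.92)]
side 480.86445201989875 [[ 0.9609 -0.1583  0.2273  0.289 ]
 [-0.2764 -0.4939  0.8244 -0.8458]
 [-0.0182 -0.855  -0.5183  0.5675
[... 290 characters left out ...]
[([329.2, 192.8], 0.87), ([268.2, 274.7], 0.58)]
stop_flag tip it knows: carton, hinge_mid, lane, stop_mid, tally_counter, vial
stop_pin spot []
stop_pin tip it knows: carton, hinge_mid, lane, stop_mid, tally_counter, vial
carton spot [([311.6, 179.8], 0.69)]
carton tip [([316.5, 187.6], 0.73)]
vial_1 spot [([251.1, 232.0], 0.77), ([364.4, 187.5], 0.57), ([310.9, 223.1], 0.18)]
vial_1 tip [([254.7, 245.0], 0.57), ([362.3, 197.5], 0.43)]
vial_4 spot [([251.1, 232.0], 0.77), ([364.4, 187.5], 0.57), ([310.9, 223.1], 0.18)]
vial_4 tip [([254.7, 245.0], 0.57), ([362.3, 197.5], 0.43)]
tally_counter spot [([421.5, 222.2], 0.63)]
tally_counter tip [([415.6, 227.7], 0.66), ([254.5, 240.5], 0.41)]
1.7
```

View pics/top0.png

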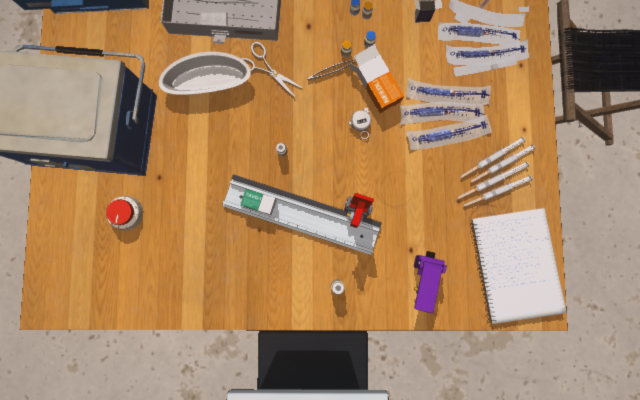

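View pics/side0.png

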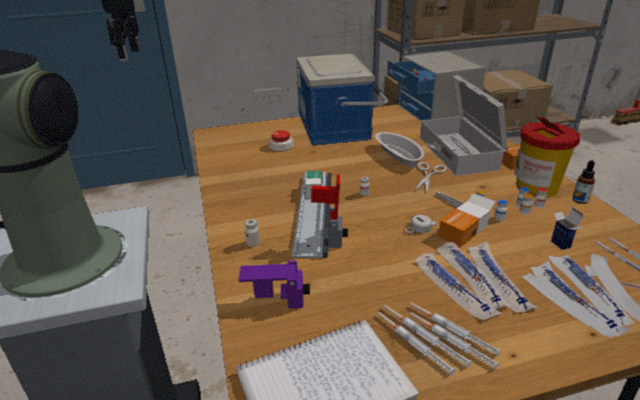

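The top view shows the lane running from about (230,190) to (375,240), with the carton at (257,201), the red flag at (359,208), vials at (282,149) and (338,288), the counter at (360,122), and the purple decoy at (430,285). Next: crops for precise lane and block positions.

Run:
```python
from h import *
np.set_printoptions(precision=4,suppress=True)
f=grab_frame("top")
m=silhouettes("top","lane"); mk=m[0]["mask"].astype(np.uint8); print(m[0]["score"],mk.sum())
im=f["img"][:,:,::-1]
hull=np.argwhere(mk)[:,::-1].astype(np.float32); 
# lane fences' tops at z=16mm: project to that plane
P=np.array([onz(f,p,0.016)[:2] for p in hull]).astype(np.float32)
r=cv2.minAreaRect(P); print(r); 
a0=np.array([onz(f,p,.006) for p in ([302.4,218.6],)]); print("lane tip",onz(f,[302.4,218.6],0),"stop_mid",onz(f,[352.5,230.7],.026),"hinge",onz(f,[359,204.2],.056),"carton",onz(f,[256.3,203.8],.006))
crop=im[165:265,215:390]; cv2.imwrite("pics/topc.png",cv2.resize(crop,None,fx=4.5,fy=4.5,interpolation=cv2.INTER_CUBIC))
f=grab_frame("side"); im=f["img"][:,:,::-1]
cv2.imwrite("pics/sidec.png",cv2.resize(im[160:265,285:360],None,fx=5.6,fy=5.6,interpolation=cv2.INTER_CUBIC))
print("side lane",onz(f,[312.1,208.5],0),"stop_mid",onz(f,[304.9,226.5],.026),"hinge",onz(f,[332.3,216],.056),"carton",onz(f,[316.5,187.6],.006))
```

```text
0.85 4562
((0.5001844167709351, 0.013581827282905579), (0.3187612295150757, 0.0702071264386177), 71.7988510131836)
lane tip [0.4917 0.0113 0.    ] stop_mid [ 0.4659 -0.0897  0.026 ] hinge [ 0.516  -0.1007  0.056 ] carton [0.5217 0.1058 0.006 ]
side lane [0.5027 0.0281 0.    ] stop_mid [ 0.462  -0.0725  0.026 ] hinge [ 0.512  -0.0965  0.056 ] carton [0.5338 0.1046 0.006 ]
```

View pics/topc.png

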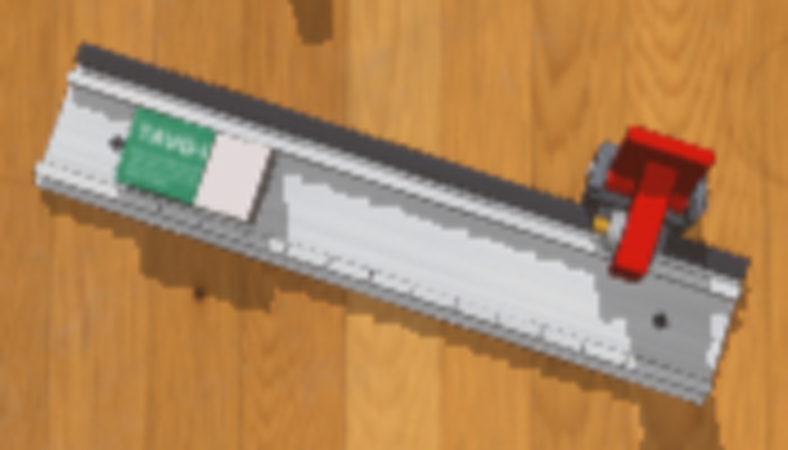

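View pics/sidec.png

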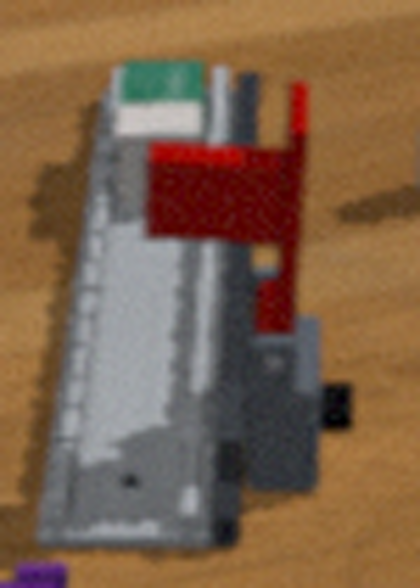

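The crops show the lane's fence-top corners, the carton (white end facing the stop) at crop (195,165), and the raised red flag with its arm top edge at crop (628,128)–(714,155). In the side view the arm is near upright. I'll fit the lane pose from the corners and check it with an overlay.

Run:
```python
from h import *
import json
np.set_printoptions(precision=4,suppress=True)
f=grab_frame("top")
C=np.array([[78,65],[745,285],[712,385],[38,168]])/4.5+[215,165]
W=np.array([onz(f,p,.016)[:2] for p in C]); L=np.array([[-.16,.025],[.16,.025],[.16,-.025],[-.16,-.025]])
c=W.mean(0); d=W-c; th=np.arctan2((L[:,0]*d[:,1]-L[:,1]*d[:,0]).sum(),(L*d).sum())
R=np.array([[np.cos(th),-np.sin(th)],[np.sin(th),np.cos(th)]])
print("c",c,"th",th,"res mm",1e3*(d-L@R.T)); print("minAreaRect angle check", np.deg2rad(71.8-90-0))
tl=lambda w:R.T@(np.array(w)[:2]-c)
e=lambda x,y:[x/4.5+215,y/4.5+165]
print("arm top end (z .142):",tl(onz(f,e(628,128),.142)),tl(onz(f,e(714,155),.142)))
k=[e(130,108),e(272,150),e(250,220),e(118,182)]
print("carton top corners",[tl(onz(f,p,.040)) for p in k])
for n,p,z in (("vA",[281,148],.045),("vB",[338,289],.05),("cnt",[360,122],.02)): print(n,onz(f,p,z),tl(onz(f,p,z)))
json.dump(dict(c=c.tolist(),th=th),open("lane.json","w"))
for cam in("top","side"):
    f=grab_frame(cam); im=cv2.resize(f["img"][:,:,::-1],None,fx=5,fy=5,interpolation=cv2.INTER_CUBIC)
    def pl(pts,col):
        q=[proj(f,[*(c+R@np.array(p[:2])),p[2]])*5+2 for p in pts]; cv2.polylines(im,[np.array(q,np.int32)],True,col,1)
    for s in(1,-1): pl([(-.16,s*.025,.016),(.16,s*.025,.016),(.16,s*.019,.016),(-.16,s*.019,.016)],(255,0,255))
    xb=.103; pl([(xb-.025,.04,.064),(xb+.025,.04,.064),(xb+.025,.072,.064),(xb-.025,.072,.064)],(255,255,0))
    pl([(xb-.018,.057,.056),(xb+.018,.057,.056),(xb+.018,.057,.142),(xb-.018,.057,.142)],(0,255,0))
    x0,y0,x1,y1=(215,165,390,265) if cam=="top" else (275,155,385,265)
    v=im[y0*5:y1*5,x0*5:x1*5]; s=min(800/v.shape[1],600/v.shape[0],1); cv2.imwrite(f"pics/ov_{cam}.png",cv2.resize(v,None,fx=s,fy=s))
```

```text
c [0.498  0.0118] th -1.8861574565939625 res mm [[-0.7204 -1.8775]
 [-1.0743  1.1947]
 [ 1.9966  1.025 ]
 [-0.202  -0.3422]]
minAreaRect angle check -0.31764992386296803
arm top end (z .142): [0.0842 0.0575] [0.1195 0.0578]
carton top corners [array([-0.1243,  0.0119]), array([-0.0587,  0.0137]), array([-0.058 , -0.0186]), array([-0.1186, -0.0208])]
vA [0.6297 0.0529 0.045 ] [-0.08    0.1125]
vB [ 0.3534 -0.0595  0.05  ] [ 0.1126 -0.1154]
cnt [ 0.6897 -0.1073  0.02  ] [0.0538 0.2192]
```

View pics/ov_top.png

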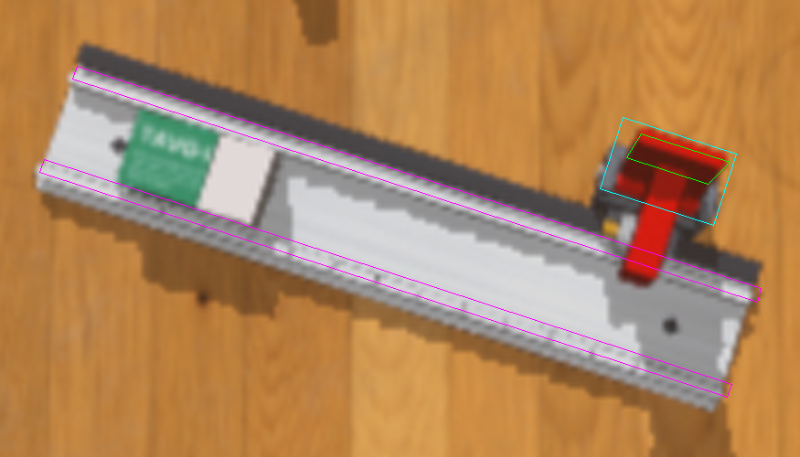

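View pics/ov_side.png

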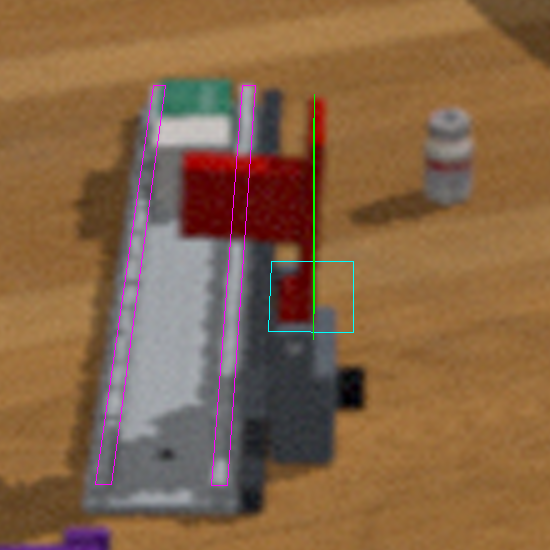

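The overlay fits to a few mm. The carton's y of −3.5 mm suggests moving the lane origin by about −2.5 mm in y. The arm is centred at lane x≈0.10 and upright. Starting the flag, contact felt.

```bash
cat >> h.py <<'E'
import json
from scipy.spatial.transform import Rotation as Ro
_l=json.load(open("lane.json")); th=_l["th"]
RL=np.array([[np.cos(th),-np.sin(th)],[np.sin(th),np.cos(th)]])
c0=np.array(_l["c"])+RL@np.array([-.002,-.0025])
w=lambda x,y,z:[*(c0+RL@np.array([x,y])),z]
def here():
    s=get_state(); p=np.array(s["position"]); F=np.array(s["contact_force"])
    return np.round([*(RL.T@(p[:2]-c0)),p[2]],4), np.round([*(RL.T@F[:2]),F[2]],2), round(s["clock"],2)
def rot(s):
    y=np.array([*(s*RL[:,1]),0]); z=np.array([0,0,-1.]); return Ro.from_matrix(np.c_[np.cross(y,z),y,z]).as_rotvec()
E
python3 - <<'E'
from h import *
grab(20)
q0=np.array(get_state()["q"])
best=min((s for s in(1,-1) if ik(w(.103,.13,.17),rot(s)) is not None),key=lambda s:abs(np.array(ik(w(.103,.13,.17),rot(s)))-q0).max())
print(best); movep(w(.103,.13,.17),rot(best)); print(here())
move_l(w(.103,.13,.118)); print(here())
print(move_l(w(.103,.045,.118),velocity=.04,until_force=1.2),here())
E
```

```text
1
(array([0.1021, 0.1299, 0.1701]), array([-0.06,  0.37,  0.28]), 5.56)
(array([0.1026, 0.1299, 0.1182]), array([-1.01,  0.71,  0.56]), 6.06)
True (array([0.103 , 0.0665, 0.118 ]), array([ 0.86,  0.89, -0.6 ]), 7.5)
```

Run:
```python
from h import *
r=.062
for t in np.linspace(1.35,.2,8):
    y=.05-r*np.cos(t)+.007*np.sin(t)+.010; z=.056+r*np.sin(t)+.007*np.cos(t)
    b=move_l(w(.103,y,z),velocity=.05,until_force=8); print(round(t,2),b,*here())
    if b: break
else: print(move_l(w(.103,-.002,.058),velocity=.015,until_force=5),here())
f=grab_frame("side"); cv2.imwrite("pics/s2.png",cv2.resize(f["img"][150:280,260:420,::-1],None,fx=4,fy=4))
```

```text
1.35 False [0.103  0.0527 0.1179] [-0.21  0.54 -0.15] 7.93
1.19 False [0.103  0.0425 0.1159] [-0.21 -0.32 -0.43] 8.29
1.02 False [0.103  0.0329 0.1123] [0.8  0.24 0.27] 8.65
0.86 False [0.103  0.024  0.1072] [-0.06 -0.33  0.45] 9.01
0.69 False [0.103  0.016  0.1006] [-0.35  0.29 -0.69] 9.37
0.53 False [0.103  0.0093 0.0929] [ 0.22 -0.2  -0.51] 9.72
0.36 False [0.103  0.0039 0.0842] [-0.08  0.85 -0.23] 10.08
0.2 False [0.103  0.     0.0747] [ 0.43  0.31 -0.13] 10.44
True (array([ 0.103 , -0.0013,  0.063 ]), array([ 0.33, -0.71,  5.53]), 11.25)
```

View pics/s2.png

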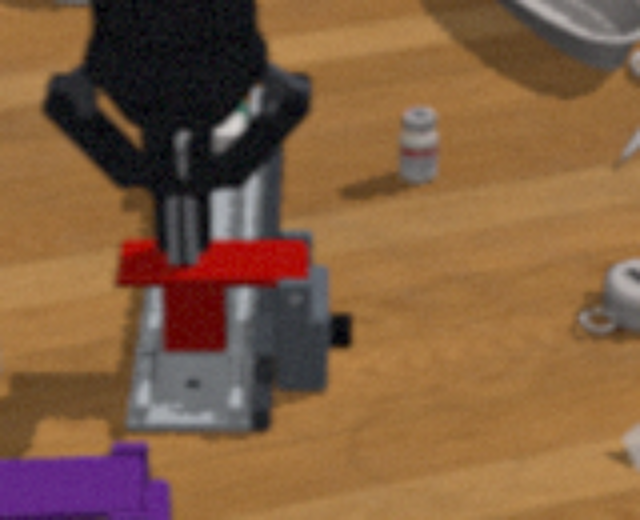

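Flag is down: contact at z = 0.063, exactly the stated arm top, and the picture shows it level across the lane. Now I'll lift and push the carton.

Run:
```python
from h import *
sleep(.3)
move_l(w(.103,0,.15),velocity=.15); move_l(w(-.152,0,.15),velocity=.2); move_l(w(-.152,0,.05),velocity=.15)
print(move_l(w(-.152,0,.020),velocity=.04,until_force=5),here())
print(move_l(w(-.02,0,.020),velocity=.05,until_force=5),here())
f=grab_frame("top"); cv2.imwrite("pics/t3.png",cv2.resize(f["img"][150:280,210:400,::-1],None,fx=4,fy=4))
```

```text
False (array([-1.521e-01,  1.000e-04,  2.010e-02]), array([-0.37, -0.32,  0.74]), 15.47)
False (array([-0.02,  0.  ,  0.02]), array([-0.71,  0.91, -0.25]), 18.27)
```

View pics/t3.png

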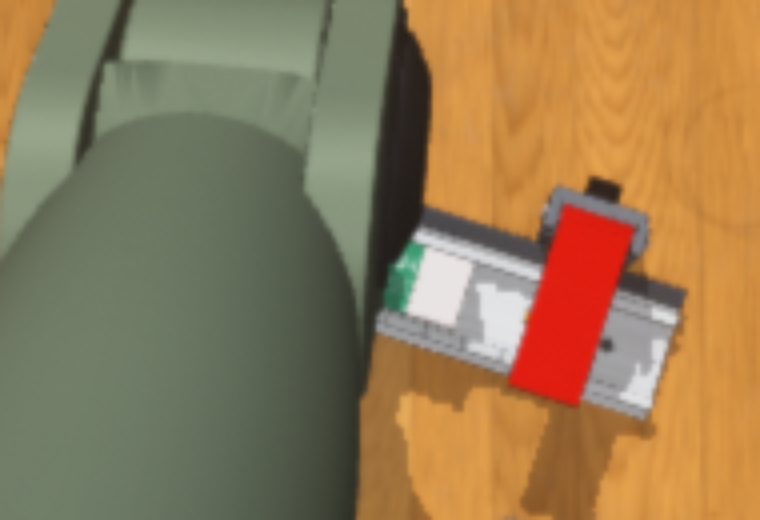

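The carton (crop 385–470, 245–325) is straight between the fences, about 35 mm short of the flag's collar. Creeping home now.

Run:
```python
from h import *
b=move_l(w(.05,0,.020),velocity=.008,until_force=5); print(b,here())
for _ in range(6): sleep(.1); print(here()[1],end=" ")
```

```text
True (array([ 0.0178, -0.0002,  0.0198]), array([-0.34,  1.44,  0.91]), 23.04)
[ 0.07 -0.27 -0.73] [ 1.16  0.15 -0.7 ] [ 0.4  -0.02 -0.44] [-0.12 -0.1  -1.07] [ 0.14  0.51 -0.01] [ 1.27  0.66 -0.04]
```

The stop tripped at about the expected spot, but the force didn't hold. I'll advance in small held steps.

Run:
```python
from h import *
x=here()[0][0]
for i in range(24):
    x+=.0003
    b=move_l(w(x,0,.020),velocity=.004,until_force=9)
    F=np.mean([(sleep(.04),here()[1])[1] for _ in range(5)],0); print(round(x,4),b,here()[0],F.round(2))
    if b or -F[0]>5: break
sleep(.4); print(here(), )
```

```text
0.0179 False [0.0178 0.     0.02  ] [-1.06 -0.13 -0.14]
0.0182 False [ 0.0179 -0.      0.02  ] [-3.43  0.03 -0.14]
0.0185 False [ 0.0179 -0.      0.02  ] [-5.16 -0.89  0.03]
(array([ 0.0179, -0.    ,  0.02  ]), array([-4.72,  0.27,  0.36]), 25.51)
```

Firm hard contact at about 5 N, held for more than 0.4 s. Retreating and checking.

Run:
```python
from h import *
move_l(w(.008,0,.020),velocity=.02); move_l(w(-.06,0,.020),velocity=.1); move_l(w(-.06,0,.16),velocity=.15)
move_l(w(-.2,.05,.2),velocity=.2); sleep(.3); print(here())
f=grab_frame("top"); a=cv2.resize(f["img"][180:270,270:390,::-1],None,fx=4,fy=4)
f=grab_frame("side"); b=cv2.resize(f["img"][160:280,270:350,::-1],None,fx=3,fy=3)
cv2.imwrite("pics/end.png",np.hstack([a,b]))
```

```text
(array([-0.1993,  0.0499,  0.2   ]), array([ 0.37, -0.05, -0.03]), 29.32)
```

View pics/end.png

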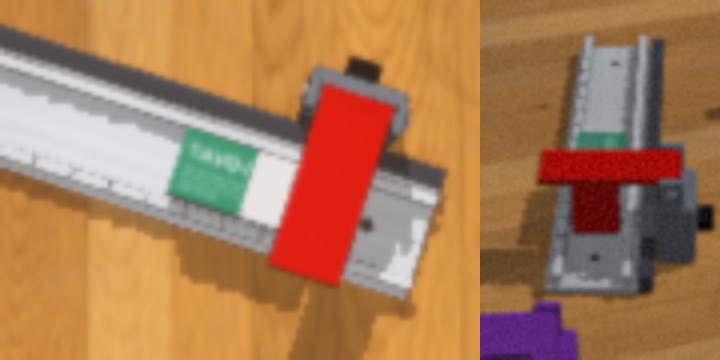

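The carton (crop 170–290, 130–225) sits straight in the lane against the flag, with its front slightly under the arm. The flag is fully down and the robot is clear.

```bash
python3 -c "
from h import *
print(sign_off())"
```

```text
the job is handed in; nothing more can be done
None
```

The job is handed in with no verdict returned: the flag is down and the carton was pressed home at about 5 N and left resting against it; I judged the pin pushed in from the hard contact, not from seeing it.

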